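# Rehang the parts basket at the tipping tray and tip the tabs into it

### The arm

A 6-joint arm with a two-finger parallel gripper is mounted at the origin on the work surface. World frame = base frame: x ahead of the robot, y to its left, z up, the work surface at z = 0. Lengths are in m, angles in rad, forces in N, time in s.
With the tool pointing down it reaches from about 0.275 to 0.875 m from the base axis. Payload 12.5 kg.
Tool frame: the origin (TCP) lies at the very end of the fingers, on their centre line; the grasp point (between the pads) lies 19 mm behind it; z points along the fingers, y is the line along which they close (so a half turn about z gives the same grasp; the last joint's range is limited). The gripper opens to 85 mm and grips with 20 to 120 N. Pads are 22 mm wide; open, the fingers measure 114 mm over their backs; the gripper's body (76 mm by 85 mm) begins 54 mm behind the grasp point. The pads swing forward as they close: fully open they stand 13 mm farther back than shut.
Start: joints at [1.129, 0.351, 1.652, -0, 1.139, -0.085], TCP at [0.192, 0.515, 0.231] pointing down, gripper open.
Joint ranges: [-2.75, 2.75], [-0.79, 2.1], [0.01, 2.65], [-1.57, 4.71], [0.07, 3.14], [-2.87, 2.87]. Speed limits (rad/s): [2.22, 2.22, 2.79, 3.14, 3.14, 3.14].

### API

Orientations are given as a 3x3 rotation matrix whose columns are the frame's x, y, z axes.
In Python, from bench import manip gives the robot as it stands. Calls block until the motion is done:
- manip.move_ptp(position, orientation): joint-space move of the TCP to a pose.
- manip.move_l(position, attitude=None, max_speed=0.15): straight line of the TCP; attitude=None keeps the orientation; max_speed is the mean speed in m/s.
- manip.move_j(angles): joint-space move.
- manip.set_gripper(opening, effort=None): opening from 0.0 (shut) to 1.0 (fully open); effort is the grip in N (None keeps the last); returns when the fingers have stopped.
- manip.dwell(seconds).
- manip.inverse_kinematics(position, orientation): joint angles nearest the present ones, or None.
- manip.grab_frame(name): name is "scene" or "top" or "wrist"; returns (picture, depth): 420x560x3 uint8, red, green, blue; 420x560 float32, m along the optical axis (not along the pixel's ray), 0 where there is no reading.
- manip.get_calibration(name): a dict with "camera_matrix" (3x3 intrinsics, pixels), "R" (3x3) and "t" (3): a world point X has camera coordinates R X + t. Camera axes: x right, y down, z forward; pixel columns grow to the right and rows downward; lengths in m; the calibration is good to about 2 mm. A picture is of the moment at which its call begins: read the wrist's pose just before it. get_calibration takes no time and is no camera call; for the wrist camera it gives the pose at the moment of the call.
A pose or a line that the arm cannot do raises manip.Unreachable and nothing moves.
- manip.sign_off(): hands the job in; it is judged then, once.
Trained networks look in the newest picture that a camera, given by its name, has taken for a name from the list of things; names that differ only in an ending like _2 or _b are one class to them, and where a whole thing is asked for, a point or a joint stands for the part that bears it (a point fixed in the world has none). Each returns a list of dicts, best first, with "confidence" (0 to 1); they miss things now and then, are a little off and sometimes report something else, mostly with a low value. They report only what shows in the picture. A call takes as long as a camera call. They do not tell look-alikes from the thing itself.
- manip.look_for(camera, name): "at" ([x, y, z] in m, in world coordinates, good to about 4 mm: the middle of the surface that is visible of it).
Readings, each from a call of its own:
- manip.current_time(): time.
- manip.current_qpos(): joint angles.
- manip.current_joint_vel(): joint speeds.
- manip.current_joint_torque(): joint torques, N m.
- manip.current_ee_pos(): TCP position.
- manip.current_tcp_rot(): TCP orientation.
- manip.current_force(): force on the tool from outside, world axes, zero at the start.
- manip.current_ft_torque(): the same for the moment, N m.
- manip.current_grip_width(): opening from 0.0 (shut) to 1.0 (fully open).
- manip.current_grip_force(): force on a finger pad.
Only numpy, scipy, OpenCV 4.12 (cv2) and the standard library are available. Lean on these libraries where they do the work, as an engineer would, in place of code of your own. Each camera call takes 0.05 s, during which the arm holds its last target. There are 200 camera calls.

### The job

Take the deep steel basket with the two nuts off its stand and hang it on the hook of the tipping station, carrying it level and without setting it down on the way. Then lift the tipping tray by its handle until all three steel tabs have slid into the basket, lower the tray gently back onto its stop and let go. Leave the basket hanging with everything in it, and do not disturb the shallow basket or the tools, bottle and tin around.

Things in the scene. Friction and masses are not known exactly. Their poses are not given: they have to be found in the camera images.
- basket_centre (a point): DEEP slotted-sheet basket (to be moved), one rigid plain steel piece: the point half-way up between its underside (82.5 mm lower) and its cross-bar's axis (82.5 mm higher). Tub 140 mm along its x, 100 mm along y, 60 mm deep, so the rim is 22.5 mm below this point. z up. It hangs with x along the hook: the hook's open tip is on its -x side, the post on +x. About 0.55 kg. Two loose nuts lie in it.
- basket_bar (a point): Middle of the deep basket's round cross-bar (diameter 10 mm, along basket y), 165 mm above the underside; it rests in the hook. The bar joins two upright flat straps, 20 mm wide along x, 4 mm thick, from 7 mm above to 45 mm below the bar's axis; their outer faces are 50 mm apart along y, inner gap 42 mm. From their feet four 5 mm wire legs spread down 60 mm to the tub's corners.
- basket_grip (a point): Where to grip the deep basket: mid-way between the two straps, 20 mm below the cross-bar's axis. Pinch the straps from outside (50 mm), coming from above, fingers closing along basket y, straddling the hook that lies between the straps.
- stand_hook (a point): Seat of the hook where the deep basket hangs at the start: where a hung bar's axis rests, 235 mm above the bench. Bent flat bar 18 mm wide, V-shaped seat; it opens toward this point's -x, bar along y, z up; its post (20 mm square, top 10 mm above this point) is 95 mm toward +x. Unhook: lift 30 mm, go at least 100 mm along -x so that the tub clears the tip. Foot with drip pan up to 24 mm high.
- station_hook (a point): Seat of the hook on the tipping station, where the deep basket must hang: same hook, height (235 mm) and axes as stand_hook (opens toward -x, bar along y, post 95 mm toward +x). Station: one fixed welded piece with this hook and, at its -y side, the tipping tray. Hang: come in along +x from 100 mm before the seat, bar 25 to 30 mm above the seat, then lower until the bar rests.
- station_tip (a point): Top of the upturned tip of the station's hook, 20 mm toward -x of the seat and 10 mm higher (the other hooks have the same tip). The hook's arm behind the seat rises to 9 mm above the seat point.
- tray (a joint): Tilt of the tipping tray, rad: 0 at rest (level on its stop), grows as the handle edge is lifted, ends at 0.95. Light hinge friction; the tray (0.6 kg) falls back if let go. The tabs slide out over the open lip at about 0.3 to 0.5 rad; 0.8 clears them surely. Tilting swings the lip forward over the hung basket's rim.
- tray_hinge (a point): Point on the tray's hinge axis, mid-width, 125 mm above the bench; the axis runs along this point's x (the station's x). It lies 85 mm toward the station's -y from the station hook's seat.
- tray_handle (a point): Middle of the tray's handle: a round dark bar, diameter 12 mm, 94 mm long, along station x, at the tray's free (-y) end. At rest 195 mm above the bench: 215 mm toward -y of the hinge and 70 mm higher; it turns about the hinge with the tray. 34 mm gap between bar and tray end. Pinch it from above, fingers closing along station y; the round bar can turn in the fingers. About 3 N lift it.
- tray_lip (a point): Middle of the tray's open lip (its +y end), upper side of the floor, 170 mm above the bench at rest. Plain sheet steel tray, 62 mm wide inside, 190 mm long, walls 12 mm high along the two sides and the handle end. The side of a basket hung at the station is 20 mm from the resting lip, its rim 40 mm lower.
- tab1_centre (a point): Centre of a flat steel tab 45 x 25 x 6 mm with two holes (52 g), lying loose on the tray.
- tab2_centre (a point): Centre of a second such tab, on the tray.
- tab3_centre (a point): Centre of a third such tab, on the tray.
- nut1_centre (a point): Centre of a hexagon nut, 33 mm over corners and 16 mm high, loose in the deep basket.
- nut2_centre (a point): Centre of a second such nut, in the deep basket.
- spare_centre (a point): Centre, half-way up, of the SHALLOW empty basket (bystander): tub 120 x 80 mm, only 25 mm deep, same kind of stirrup, 130 mm from underside to cross-bar; hangs on the other stand, equal to the first and beside it; the two may change places.
- clamp_rack: Fixed rack of locking pliers between the stands and the station: a rail along its x with pliers hanging on it, 290 mm high, 60 mm wide (foot), from 20 mm before its origin (the front post, at bench height) to 240 mm behind it (+x). Too tall to carry the basket over: go round its front.
- spray_centre (a point): Centre, half-way up, of a grey spray bottle standing in front of the rack, 52 mm diameter, 150 mm tall (bystander).
- tin_centre (a point): Centre, half-way up, of a tin 80 mm diameter, 85 mm tall (bystander).
- hammer: Hammer lying on the bench at the right (bystander), along its x axis; origin on its underside.
- brush: Hand brush lying on the bench in front of the stands (bystander), along its x axis; origin on its underside.
- square: Steel try square lying flat on the bench (bystander), about 140 x 100 mm, 16 mm high.
- angle: Offcut of angle iron, 120 mm long, 40 x 40 mm, lying on the bench before the station (bystander); its x axis is along it.
Not all that is in view belongs to the job. Leave any blue or turquoise look-alike of the part that bears tab1_centre alone.

How it is judged:
On the way, in this order (a step that is already met when the one before it is completed fails the run):
1. the deep basket hangs level on the station's hook, released, with its nuts inside (distance between basket_bar and station_hook below 0.015 m and angle between basket_centre's own z axis and vertical below 0.2 rad and x of nut1_centre in the frame of basket_centre between -0.068 and 0.068 m and y of nut1_centre in the frame of basket_centre between -0.048 and 0.048 m and z of nut1_centre in the frame of basket_centre between -0.083 and -0.022 m and x of nut2_centre in the frame of basket_centre between -0.068 and 0.068 m and y of nut2_centre in the frame of basket_centre between -0.048 and 0.048 m and z of nut2_centre in the frame of basket_centre between -0.083 and -0.022 m and contact force between the fingers and basket below 0.1 N), for 0.3 s.
2. the tray is tilted up and all three tabs have slid into the basket (distance between basket_bar and station_hook below 0.015 m and angle between basket_centre's own z axis and vertical below 0.2 rad and x of tab1_centre in the frame of basket_centre between -0.068 and 0.068 m and y of tab1_centre in the frame of basket_centre between -0.048 and 0.048 m and z of tab1_centre in the frame of basket_centre between -0.083 and -0.022 m and x of tab2_centre in the frame of basket_centre between -0.068 and 0.068 m and y of tab2_centre in the frame of basket_centre between -0.048 and 0.048 m and z of tab2_centre in the frame of basket_centre between -0.083 and -0.022 m and x of tab3_centre in the frame of basket_centre between -0.068 and 0.068 m and y of tab3_centre in the frame of basket_centre between -0.048 and 0.048 m and z of tab3_centre in the frame of basket_centre between -0.083 and -0.022 m and value of joint tray above 0.2 rad), for 0.1 s.
At the end, for the whole second after the job is handed in: The deep basket hangs on the station's hook (cross-bar within 15 mm of the seat, tilted less than 0.2 rad) at rest, both nuts and all three tabs are inside it, and the tray is back on its stop (within 0.03 rad), let go (distance between basket_bar and station_hook below 0.015 m and angle between basket_centre's own z axis and vertical below 0.2 rad and x of nut1_centre in the frame of basket_centre between -0.068 and 0.068 m and y of nut1_centre in the frame of basket_centre between -0.048 and 0.048 m and z of nut1_centre in the frame of basket_centre between -0.083 and -0.022 m and x of nut2_centre in the frame of basket_centre between -0.068 and 0.068 m and y of nut2_centre in the frame of basket_centre between -0.048 and 0.048 m and z of nut2_centre in the frame of basket_centre between -0.083 and -0.022 m and x of tab1_centre in the frame of basket_centre between -0.068 and 0.068 m and y of tab1_centre in the frame of basket_centre between -0.048 and 0.048 m and z of tab1_centre in the frame of basket_centre between -0.083 and -0.022 m and x of tab2_centre in the frame of basket_centre between -0.068 and 0.068 m and y of tab2_centre in the frame of basket_centre between -0.048 and 0.048 m and z of tab2_centre in the frame of basket_centre between -0.083 and -0.022 m and x of tab3_centre in the frame of basket_centre between -0.068 and 0.068 m and y of tab3_centre in the frame of basket_centre between -0.048 and 0.048 m and z of tab3_centre in the frame of basket_centre between -0.083 and -0.022 m and value of joint tray below 0.03 rad and linear speed of basket below 0.03 m/s); the robot touches nothing.
It fails at once if the deep basket is tipped more than 0.35 rad from level (angle between basket_centre's own z axis and vertical above 0.35 rad).
It fails at once if the deep basket is let go anywhere but on one of the two hooks, or set down on the bench (height (world z) of basket_centre below 0.125 m or (contact force between the fingers and basket below 0.05 N and distance between basket_bar and stand_hook above 0.04 m and distance between basket_bar and station_hook above 0.04 m)).
It fails at once if the tray is dropped onto its stop (falls faster than 2 rad/s near the stop) (value of joint tray below 0.2 rad and velocity of joint tray below -2 rad/s).
It fails at once if the shallow basket is moved more than 40 mm (distance of spare_centre from where it was at the start of the episode above 0.04 m).
It fails at once if the spray bottle, tin, hammer, brush, square or angle offcut is moved more than 30 mm (distance of any of spray_centre, tin_centre, hammer, brush, square, angle from where it was at the start of the episode above 0.03 m).
It also fails if it takes over 61 s, if anything falls off the work surface, if the arm or the gripper's body presses on something with over 40 N, if the wrist force passes 120 N, or if a joint passes its speed limit or range.

## Working session

There is one attempt and no reset: what is moved stays moved. The work goes in short steps, each a Python script; the robot and the scene stay as the last script left them, time stands still between calls to the robot, and variables do not carry over. Pictures are saved under pics/ and viewed, at most 10 in all, crops included, and the job is handed in when it is done.

```bash
ls; mkdir -p pics; cat > h.py <<'E'
import numpy as np, cv2
from bench import manip as m
def snap(cam,name=None):
    rgb,d=m.grab_frame(cam)
    c=m.get_calibration(cam)
    if name: cv2.imwrite('pics/'+name,cv2.cvtColor(rgb,cv2.COLOR_RGB2BGR))
    return rgb,d,c
def cloud(d,c):
    K=c['camera_matrix'];v,u=np.mgrid[:d.shape[0],:d.shape[1]]
    P=np.stack([(u-K[0][2])/K[0][0]*d,(v-K[1][2])/K[1][1]*d,d],-1)
    P=(P-np.array(c['t']))@np.array(c['R']); P[d<=0]=np.nan
    return P
def pix(c,X):
    p=np.array(c['R'])@np.array(X)+np.array(c['t']);p=np.array(c['camera_matrix'])@p
    return p[:2]/p[2]
E
python3 - <<'E'
from h import *
a=[]
for cam in ('scene','top'):
    rgb,d,c=snap(cam,cam+'0.png'); np.savez(cam+'0.npz',rgb=rgb,d=d,**{k:np.array(v) for k,v in c.items()})
    for n in 'basket_centre basket_bar basket_grip stand_hook station_hook station_tip tray_hinge tray_handle tray_lip tab1_centre nut1_centre spare_centre clamp_rack spray_centre tin_centre hammer brush square angle'.split():
        print(cam,n,[(round(r['confidence'],2),np.round(r['at'],3).tolist(),pix(c,r['at']).round().astype(int).tolist()) for r in m.look_for(cam,n)[:4]])
print(m.current_time())
E
```

```text
pics
scene basket_centre [(0.74, [0.561, 0.259, 0.103], [330, 308])]
scene basket_bar [(0.9, [0.559, 0.258, 0.105], [330, 306]), (0.6, [0.497, 0.109, 0.099], [317, 261])]
scene basket_grip [(0.66, [0.556, 0.26, 0.101], [331, 308]), (0.54, [0.558, -0.163, 0.013], [250, 232]), (0.27, [0.643, 0.254, 0.007], [299, 343])]
scene stand_hook [(0.95, [0.646, 0.254, 0.009], [298, 343]), (0.62, [0.544, 0.419, 0.112], [376, 351])]
scene station_hook [(0.66, [0.56, -0.163, 0.015], [250, 232]), (0.62, [0.522, -0.228, 0.176], [250, 176]), (0.59, [0.559, 0.258, 0.102], [330, 307])]
scene station_tip [(0.91, [0.558, -0.163, 0.018], [250, 231]), (0.17, [0.511, -0.249, 0.171], [250, 173])]
scene tray_hinge [(0.85, [0.556, -0.161, 0.015], [251, 232]), (0.36, [0.559, 0.258, 0.102], [330, 307])]
scene tray_handle [(0.64, [0.513, -0.253, 0.173], [249, 172])]
scene tray_lip [(0.68, [0.514, -0.246, 0.171], [249, 173]), (0.19, [0.352, 0.314, 0.017], [402, 311])]
scene tab1_centre [(0.46, [0.53, -0.174, 0.175], [256, 187])]
scene nut1_centre [(0.58, [0.54, 0.252, 0.086], [334, 307]), (0.34, [0.704, 0.115, 0.16
[... 1603 characters left out ...]
088], [177, 212]), (0.41, [0.517, -0.277, 0.176], [377, 215])]
top spare_centre [(0.83, [0.539, 0.407, 0.117], [114, 207])]
top clamp_rack [(0.66, [0.712, 0.108, 0.189], [224, 136])]
top spray_centre [(0.67, [0.48, 0.089, 0.104], [233, 231]), (0.25, [0.532, -0.172, 0.178], [335, 208])]
top tin_centre [(0.95, [0.351, -0.189, 0.089], [337, 282]), (0.61, [0.51, -0.506, 0.025], [446, 226]), (0.55, [0.541, -0.151, 0.011], [320, 215])]
top hammer [(0.96, [0.509, -0.506, 0.022], [445, 227]), (0.71, [0.541, -0.155, 0.016], [322, 215])]
top brush [(0.8, [0.38, 0.316, 0.019], [156, 268])]
top square [(0.74, [0.343, -0.388, 0.012], [404, 285])]
top angle [(0.81, [0.371, -0.077, 0.004], [294, 273])]
2.0
```

View pics/top0.png

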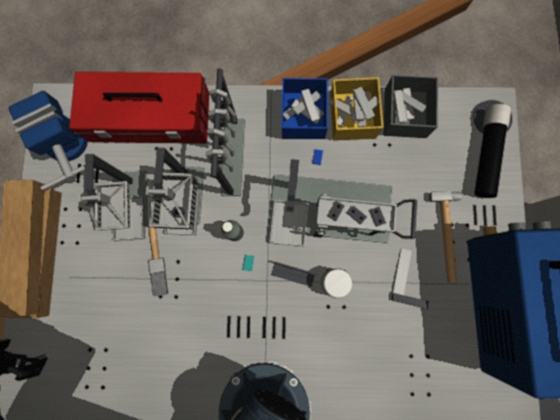

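View pics/scene0.png

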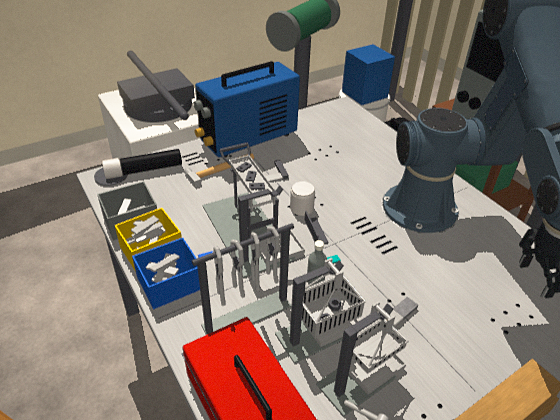

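```bash
python3 - <<'E'
from h import *
for cam in('top','scene'):
    z=np.load(cam+'0.npz');P=cloud(z['d'],z)
    X,Y,Z=P[...,0],P[...,1],P[...,2]
    def rect(n,s):
        p=P[s]
        if len(p)<5: print(cam,n,len(p));return
        r=cv2.minAreaRect(p[:,:2].astype(np.float32))
        print(cam,n,len(p),'med',np.median(p,0).round(3),'min',p.min(0).round(3),'max',p.max(0).round(3),'rect',np.round(r[0],3),np.round(r[1],3),round(r[2],1))
    st=(X>.4)&(X<.85)
    rect('basket top',st&(Y>.15)&(Y<.35)&(Z>.218)&(Z<.27))
    rect('rim deep',st&(X<.7)&(Y>.15)&(Y<.33)&(Z>.11)&(Z<.15))
    rect('spare top',st&(Y>.34)&(Y<.5)&(Z>.218)&(Z<.27))
    rect('station hook',st&(Y>-.17)&(Y<-.0)&(Z>.218)&(Z<.27)&(X>.45))
    rect('tray',st&(Y<-.12)&(Y>-.42)&(Z>.162)&(Z<.187)&(X<.62))
    rect('handle',st&(Y<-.33)&(Y>-.48)&(Z>.187)&(Z<.215)&(X<.7))
    rect('rack',(X>.4)&(X<1)&(Y<.2)&(Y>.0)&(Z>.2)&(Z<.32))
    rect('spray',(X>.35)&(X<.6)&(Y<.17)&(Y>.0)&(Z>.05)&(Z<.16))
    rect('all high',(X>.3)&(X<1)&(Z>.2)&(Y<0))
E
```

```text
top basket top 583 med [0.587 0.25  0.242] min [0.537 0.227 0.218] max [0.663 0.278 0.249] rect [0.6   0.249] [0.05  0.126] 85.7
top rim deep 578 med [0.559 0.24  0.13 ] min [0.486 0.199 0.11 ] max [0.662 0.307 0.149] rect [0.574 0.253] [0.106 0.175] 88.3
top spare top 628 med [0.566 0.412 0.241] min [0.52  0.384 0.218] max [0.647 0.437 0.25 ] rect [0.584 0.413] [0.127 0.053] 3.0
top station hook 413 med [ 0.575 -0.064  0.243] min [ 0.513 -0.079  0.222] max [ 0.638 -0.05   0.249] rect [ 0.575 -0.065] [0.019 0.125] 85.3
top tray 2288 med [ 0.52  -0.228  0.172] min [ 0.463 -0.348  0.163] max [ 0.566 -0.127  0.187] rect [ 0.517 -0.237] [0.216 0.095] 86.1
top handle 239 med [ 0.505 -0.357  0.199] min [ 0.46  -0.368  0.187] max [ 0.556 -0.333  0.204] rect [ 0.508 -0.351] [0.028 0.096] 85.0
top rack 1493 med [0.719 0.11  0.275] min [0.587 0.089 0.2  ] max [0.848 0.136 0.293] rect [0.717 0.112] [0.044 0.261] 88.9
top spray 352 med [0.485 0.095 0.104] min [0.462 0.073 0.05 ] max [0.6   0.123 0.16 ] rect [0.531 0.1  ] [0.139 0.049] 2.7
top all high 5109 med [ 0.405 -0.595  0.253] min [ 0.3   
[... 581 characters left out ...]
[ 0.575 -0.068] [0.027 0.13 ] 86.6
scene tray 964 med [ 0.518 -0.238  0.174] min [ 0.461 -0.356  0.162] max [ 0.565 -0.128  0.187] rect [ 0.524 -0.24 ] [0.223 0.098] 82.2
scene handle 126 med [ 0.511 -0.358  0.198] min [ 0.46  -0.371  0.188] max [ 0.558 -0.335  0.206] rect [ 0.509 -0.355] [0.099 0.035] 3.3
scene rack 1849 med [0.727 0.116 0.263] min [0.585 0.09  0.2  ] max [0.847 0.136 0.295] rect [0.716 0.113] [0.045 0.261] 89.7
scene spray 390 med [0.497 0.105 0.104] min [0.464 0.074 0.051] max [0.6   0.124 0.16 ] rect [0.531 0.115] [0.132 0.049] 22.4
scene all high 2425 med [ 0.428 -0.588  0.247] min [ 0.3   -0.721  0.2  ] max [ 0.64  -0.052  0.304] rect [ 0.459 -0.376] [0.696 0.223] 77.5
```

Top view: the deep basket with two nuts is at (175,203) and the shallow empty one at (110,207). The station hook is near (297,195) and the tray, with three dark tabs at (337,212), (356,213) and (377,213), runs to the handle bar at (410,218). The look-alikes are a blue tab at (318,157) and a turquoise one at (248,262), which I leave alone. In the scene view the deep basket is at (333,305) and the shallow one at (378,350). The target is the deep one, world y≈0.25. I'll confirm this with a close crop from the wrist camera.

```bash
python3 - <<'E'
from h import *
print(m.current_tcp_rot().round(3) if hasattr(m.current_tcp_rot(),'round') else m.current_tcp_rot())
c=m.get_calibration('wrist');R=np.array(c['R']);cam=-R.T@np.array(c['t'])
Rt=np.array(m.current_tcp_rot());print('cam in tool',(Rt.T@(cam-np.array(m.current_ee_pos()))).round(3),'axis',(Rt.T@R.T).round(2).tolist())
def Rz(a): # tool down, tool x = heading a
    c,s=np.cos(a),np.sin(a);return np.array([[c,s,0],[s,-c,0],[0,0,-1.]])
for a in (0,np.pi):
  for p in ([.55,.25,.40],[.55,.25,.45],[.55,.25,.24],[.4,.25,.27],[.4,-.06,.27],[.53,-.06,.24],[.53,-.06,.45],[.51,-.36,.19],[.51,-.36,.40]):
    q=m.inverse_kinematics(p,Rz(a)); print(round(a,1),p,None if q is None else np.round(q,2))
E
```

```text
[[-0.937  0.349  0.   ]
 [ 0.349  0.937 -0.   ]
 [-0.    -0.    -1.   ]]
cam in tool [ 0.076  0.001 -0.142] axis [[-0.0, -0.95, -0.3], [1.0, -0.0, 0.0], [-0.0, -0.3, 0.95]]
0 [0.55, 0.25, 0.4] [ 0.35  0.35  1.25 -0.    1.54  1.92]
0 [0.55, 0.25, 0.45] [ 0.35  0.34  1.14 -0.    1.66  1.92]
0 [0.55, 0.25, 0.24] [ 0.35  0.44  1.5  -0.    1.21  1.92]
0 [0.4, 0.25, 0.27] [ 0.46  0.17  1.8  -0.    1.18  2.03]
0 [0.4, -0.06, 0.27] [-0.26  0.03  1.95 -0.    1.16  1.31]
0 [0.53, -0.06, 0.24] [-0.2   0.31  1.68 -0.    1.15  1.37]
0 [0.53, -0.06, 0.45] [-0.2   0.19  1.34 -0.    1.61  1.37]
0 [0.51, -0.36, 0.19] [-0.69  0.53  1.49 -0.    1.13  0.88]
0 [0.51, -0.36, 0.4] [-0.69  0.39  1.19 -0.    1.56  0.88]
3.1 [0.55, 0.25, 0.4] [ 0.35  0.35  1.25 -0.    1.54 -1.22]
3.1 [0.55, 0.25, 0.45] [ 0.35  0.34  1.14 -0.    1.66 -1.22]
3.1 [0.55, 0.25, 0.24] [ 0.35  0.44  1.5  -0.    1.21 -1.22]
3.1 [0.4, 0.25, 0.27] [ 0.46  0.17  1.8  -0.    1.18 -1.11]
3.1 [0.4, -0.06, 0.27] [-0.26  0.03  1.95 -0.    1.16 -1.83]
3.1 [0.53, -0.06, 0.24] [-0.2   0.31  1.68 -0.    1.15 -1.77]
3.1 [0.53, -0.06, 0.45] [-0.2   0.19  1.34 -0.    1.61 -1.77]
3.1 [0.51, -0.36, 0.19] [-0.69  0.53  1.49 -0.    1.13 -2.26]
3.1 [0.51, -0.36, 0.4] [-0.69  0.39  1.19 -0.    1.56 -2.26]
```

```bash
cat >> h.py <<'E'
def Rz(a):
    c,s=np.cos(a),np.sin(a);return np.array([[c,s,0],[s,-c,0],[0,0,-1.]])
def stats(n,p):
    r=cv2.minAreaRect(p[:,:2].astype(np.float32))
    print(n,len(p),'med',np.median(p,0).round(4),'min',p.min(0).round(3),'max',p.max(0).round(3),'rect',np.round(r[0],4),np.round(r[1],4),round(r[2],1))
E
python3 - <<'E'
from h import *
m.move_l([.192,.515,.40],max_speed=.4)
m.move_ptp([.54,.25,.40],Rz(np.pi))
rgb,d,c=snap('wrist','w1.png');np.savez('w1.npz',rgb=rgb,d=d,**{k:np.array(v) for k,v in c.items()})
P=cloud(d,c);X,Y,Z=P[...,0],P[...,1],P[...,2]
print(m.current_time(),m.current_ee_pos())
b=(Y>.15)&(Y<.34)&(X>.4)&(X<.7)
stats('top',P[b&(Z>.22)&(Z<.27)])
stats('barband',P[b&(Z>.22)&(Z<.27)&(X<.575)])
stats('rim',P[b&(Z>.13)&(Z<.15)])
for n in ('basket_bar','basket_grip','basket_centre','nut1_centre'):
    print(n,[(round(r['confidence'],2),np.round(r['at'],3).tolist(),pix(c,r['at']).round().astype(int).tolist()) for r in m.look_for('wrist',n)[:3]])
E
```

```text
4.2333 [0.53952068 0.25081231 0.39993184]
top 2396 med [0.5822 0.2498 0.2424] min [0.537 0.226 0.22 ] max [0.663 0.277 0.246] rect [0.6003 0.2508] [0.0501 0.1262] 89.1
barband 1080 med [0.5566 0.2518 0.2382] min [0.537 0.226 0.22 ] max [0.575 0.277 0.245] rect [0.5561 0.2515] [0.0501 0.0378] 89.1
rim 874 med [0.5321 0.2318 0.1309] min [0.486 0.197 0.13 ] max [0.632 0.305 0.15 ] rect [0.5587 0.251 ] [0.1037 0.1438] 88.1
basket_bar [(0.89, [0.548, 0.25, 0.101], [278, 174])]
basket_grip [(0.72, [0.554, 0.251, 0.103], [278, 179])]
basket_centre [(0.88, [0.552, 0.249, 0.1], [277, 177])]
nut1_centre [(0.78, [0.536, 0.245, 0.089], [274, 165]), (0.4, [0.371, -0.074, 0.007], [68, 50]), (0.35, [0.358, -0.154, 0.017], [9, 39])]
```

View pics/w1.png

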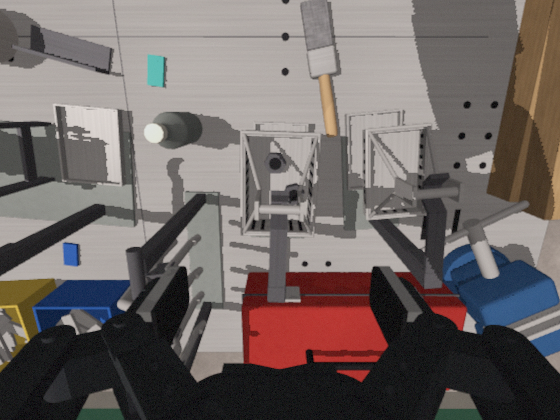

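The wrist crop shows the deep basket at (278,180), with nuts at (275,160) and (293,190). Its cross-bar is on the hook at about (280,208). The shallow, empty one is at (397,175), so the choice is confirmed. Next I'll measure the station closely before gripping.

```bash
python3 - <<'E'
from h import *
def pca(n,p):
    c=np.median(p,0)[:2]; v=cv2.fitLine(p[:,:2].astype(np.float32),cv2.DIST_HUBER,0,.01,.01).ravel()
    print(n,len(p),np.round(v,4),'deg',round(np.degrees(np.arctan(v[1]/v[0])),2) if abs(v[0])>abs(v[1]) else round(-np.degrees(np.arctan(v[0]/v[1])),2))
z=np.load('w1.npz');P=cloud(z['d'],z);X,Y,Z=P[...,0],P[...,1],P[...,2]
pca('stand arm',P[(abs(Y-.25)<.02)&(X>.58)&(X<.66)&(Z>.235)&(Z<.26)])
b=P[(abs(Y-.25)<.03)&(X>.54)&(X<.58)&(Z>.225)&(Z<.26)]
for s in(-1,1):
    t=b[abs(b[:,1]-.2515-s*.023)<.004];print('strap',s,len(t),t.min(0).round(4),t.max(0).round(4))
s=P[(X>.43)&(X<.52)&(Y>.05)&(Y<.14)&(Z>.03)];print('spray zmax',s.max(0).round(3))
m.move_ptp([.52,-.15,.42],Rz(np.pi))
rgb,d,c=snap('wrist','w2.png');np.savez('w2.npz',rgb=rgb,d=d,**{k:np.array(v) for k,v in c.items()})
P=cloud(d,c);X,Y,Z=P[...,0],P[...,1],P[...,2];print(m.current_time())
h=P[(Y>-.12)&(Y<-.02)&(X>.48)&(X<.66)&(Z>.222)&(Z<.26)]
stats('hook',h);pca('arm',h[(h[:,0]>.545)&(h[:,0]<.64)])
t=h[h[:,0]<.53];print('tip',np.median(t,0).round(4),t.min(0).round(3),t.max(0).round(3))
t=P[(Y<-.12)&(Y>-.34)&(X>.44)&(X<.6)&(Z>.165)&(Z<.19)];stats('tray',t)
w=t[t[:,2]>.178]; 
for s in (w[w[:,0]>.54],w[w[:,0]<.49]):
    if len(s)>10:pca('wall',s)
g=P[(Y<-.347)&(Y>-.39)&(X>.44)&(X<.6)&(Z>.19)&(Z<.21)];stats('handle',g);pca('handle',g)
E
```

```text
stand arm 1190 [ 0.9994 -0.0359  0.6195  0.2493] deg -2.06
strap -1 127 [0.5478 0.2263 0.2252] [0.5682 0.2325 0.2426]
strap 1 120 [0.5493 0.2711 0.2265] [0.5692 0.2766 0.2431]
spray zmax [0.512 0.124 0.151]
5.9667
hook 1966 med [ 0.5733 -0.0668  0.2426] min [ 0.512 -0.081  0.222] max [ 0.639 -0.051  0.246] rect [ 0.5755 -0.0665] [0.0201 0.1266] 85.2
arm 1463 [ 0.9936 -0.1129  0.5906 -0.0683] deg -6.48
tip [ 0.5204 -0.0624  0.2374] [ 0.512 -0.071  0.227] [ 0.53  -0.051  0.246]
tray 8925 med [ 0.5185 -0.2313  0.1701] min [ 0.461 -0.34   0.165] max [ 0.566 -0.129  0.188] rect [ 0.5136 -0.2366] [0.2117 0.0946] 86.8
wall 475 [ 0.0832  0.9965  0.5512 -0.2365] deg -4.77
wall 446 [ 0.1114  0.9938  0.4819 -0.2727] deg -6.4
handle 999 med [ 0.5046 -0.3584  0.1981] min [ 0.459 -0.37   0.19 ] max [ 0.557 -0.347  0.201] rect [ 0.508  -0.3588] [0.0193 0.0981] 87.2
handle 999 [ 0.9955 -0.0951  0.5082 -0.3585] deg -5.46
```

View pics/w2.png

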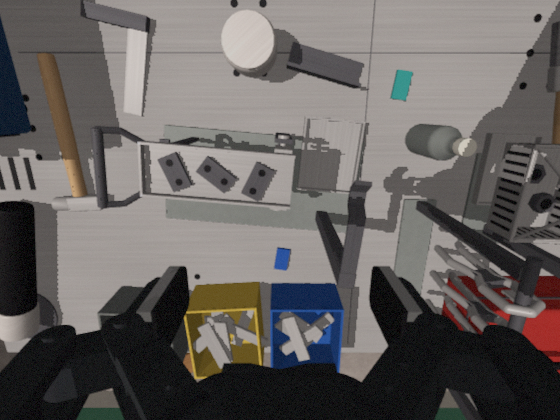

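Station image: the hook arm runs from about (357,190) to (345,330). The tray with three dark tabs is at (173,172), (215,175) and (258,180), and the handle bar is at (100,167). The blue tab at (282,258) and the turquoise one at (402,85) are look-alikes. The fits agree: seat ≈(0.533,-0.0625) with yaw ≈ -5.3°, stand bar ≈(0.5585,0.2515) with yaw ≈ -1.9°. Now I'll grip and lift.

```bash
cat >> h.py <<'E'
A=-.033; S=np.array([.5585,.2515,.235]); B=-.0925; T=np.array([.533,-.0625,.235])
def ax(a): return np.array([np.cos(a),np.sin(a),0])
ZO=np.array([0,0,-.043])  # TCP relative to bar
E
python3 - <<'E'
from h import *
R=Rz(np.pi+A)
m.move_ptp(S+[0,0,.10],R)
m.move_l(S+ZO,max_speed=.15)
print('pre',m.current_ee_pos(),m.current_force(),m.current_time())
m.set_gripper(.3,60)
print('grip',m.current_grip_width(),m.current_grip_force(),m.current_force(),m.current_ee_pos())
m.move_l(S+ZO+[0,0,.032],max_speed=.06)
print('lift',m.current_grip_width(),m.current_grip_force(),m.current_force(),m.current_time())
snap('scene','s2.png')
rgb,d,c=snap('wrist','w3.png');P=cloud(d,c);X,Y,Z=P[...,0],P[...,1],P[...,2]
r=P[(X>.45)&(X<.66)&(Y>.17)&(Y<.33)&(Z>.15)&(Z<.18)];stats('rim',r)
i=cv2.imread('pics/s2.png')[180:400,240:460];cv2.imwrite('pics/s2c.png',cv2.resize(i,None,fx=2.5,fy=2.5))
E
```

```text
pre [0.55898223 0.25160075 0.19299853] [ 0.1751653   0.16280022 -0.68499352] 8.5917
grip 0.5783790831606412 62.4807608127594 [-0.17345418  0.06878306  5.10788493] [0.55884835 0.25170686 0.1927555 ]
lift 0.5790390907929542 62.997483015060425 [ 0.8717149  -0.52071845 -6.02473071] 9.7
rim 5385 med [0.5134 0.2521 0.1603] min [0.484 0.198 0.15 ] max [0.626 0.306 0.18 ] rect [0.5558 0.2516] [0.1051 0.1396] 88.1
```

View pics/s2c.png

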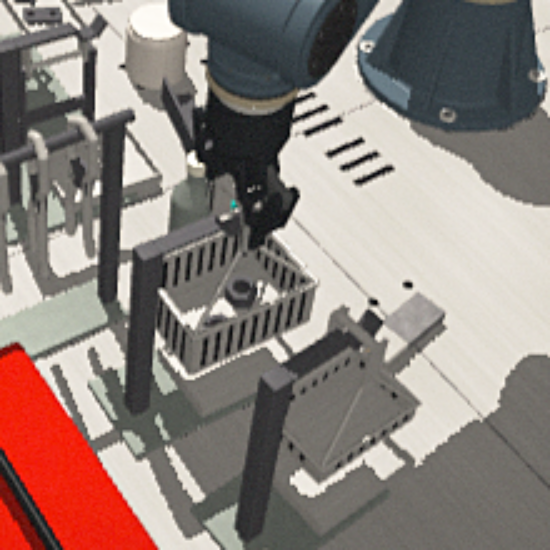

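The basket is off the seat at crop (240,290), level, with a nut visible at (240,290). The shallow basket at (350,420) is untouched, and the load reads about 6 N. Now the carry, over the spray bottle and in front of the rack.

```bash
python3 - <<'E'
from h import *
m.move_l(S+ZO+[0,0,.032]-.118*ax(A),max_speed=.12)
m.move_l(S+ZO+[0,0,.115]-.118*ax(A),max_speed=.15)
m.move_l(T+ZO+[0,0,.115]-.115*ax(B),Rz(np.pi+B),max_speed=.15)
m.move_l(T+ZO+[0,0,.029]-.115*ax(B),max_speed=.12)
e=np.array(m.current_ee_pos());print('grip',m.current_grip_width(),m.current_grip_force(),m.current_force(),e,m.current_time())
rgb,d,c=snap('wrist','w4.png');P=cloud(d,c)
Q=(P-e)@np.column_stack([ax(B),[-np.sin(B),np.cos(B),0],[0,0,1]])  # station axes rel TCP
X,Y,Z=Q[...,0],Q[...,1],Q[...,2]
r=Q[(abs(X)<.09)&(abs(Y)<.06)&(Z>-.075)&(Z<-.05)];stats('rim',r)
M=np.c_[r[:,:2],np.ones(len(r))];print('plane',np.linalg.lstsq(M,r[:,2],rcond=None)[0].round(4))
f=r[r[:,0]<-.055];print('front rim',np.median(f,0).round(4)); 
h=P[(P[...,1]>-.12)&(P[...,1]<-.02)&(P[...,0]>.5)&(P[...,0]<.66)&(P[...,2]>.222)&(P[...,2]<.26)]
if len(h)>20: stats('hook',h)
E
```

```text
grip 0.5767907731828323 63.18709373474121 [ 3.75319912e-03  5.06542570e-03 -6.12382133e+00] [ 0.4189156  -0.05192605  0.22161356] 14.7
rim 5687 med [-0.0343 -0.0017 -0.0633] min [-0.072 -0.052 -0.075] max [ 0.068  0.053 -0.05 ] rect [-0.0022  0.0001] [0.1399 0.105 ] 0.0
plane [-0.0456 -0.003  -0.0651]
front rim [-0.0684 -0.001  -0.0628]
```

View pics/w4.png

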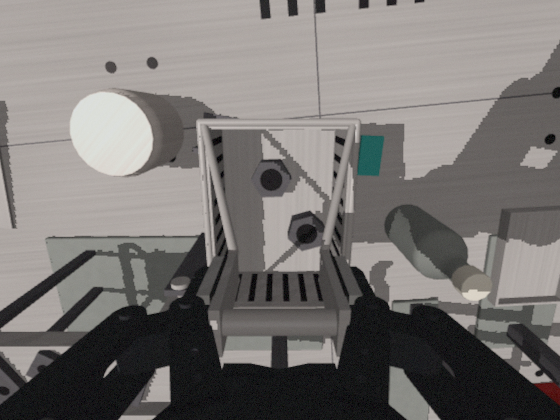

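The basket is held level at (280,230), with both nuts inside at (271,178) and (306,231). The tin at (115,130) and the spray bottle at (430,245) are clear. Next I'll enter the hook and lower.

```bash
python3 - <<'E'
from h import *
m.move_l(T+ZO+[0,0,.029],max_speed=.10)
print('in',m.current_force(),m.current_time())
m.move_l(T+ZO+[0,0,.006],max_speed=.06)
z=.006
while z>-.008:
    z-=.002; m.move_l(T+ZO+[0,0,z],max_speed=.03)
    f=np.array(m.current_force())
    if f[2]>-1.0: break
print('low',z,f.round(2),m.current_ee_pos(),m.current_grip_width(),m.current_time())
rgb,d,c=snap('scene','s3.png');P=cloud(d,c)
b=P[(abs(P[...,1]+.0625)<.035)&(P[...,0]>.49)&(P[...,0]<.64)&(P[...,2]>.2)&(P[...,2]<.26)];stats('hook area',b)
i=cv2.imread('pics/s3.png')[120:300,180:360];cv2.imwrite('pics/s3c.png',cv2.resize(i,None,fx=3.3,fy=3.3))
E
```

```text
in [-1.02646769  0.34775143 -6.54278448] 16.05
low 0.0 [-3.25 -0.25  3.08] [ 0.53329339 -0.06254599  0.19273163] 0.5799778309151457 17.3333
hook area 451 med [ 0.5853 -0.0642  0.2403] min [ 0.511 -0.097  0.2  ] max [ 0.64  -0.028  0.26 ] rect [ 0.5743 -0.0753] [0.0725 0.1219] 70.0
```

View pics/s3c.png

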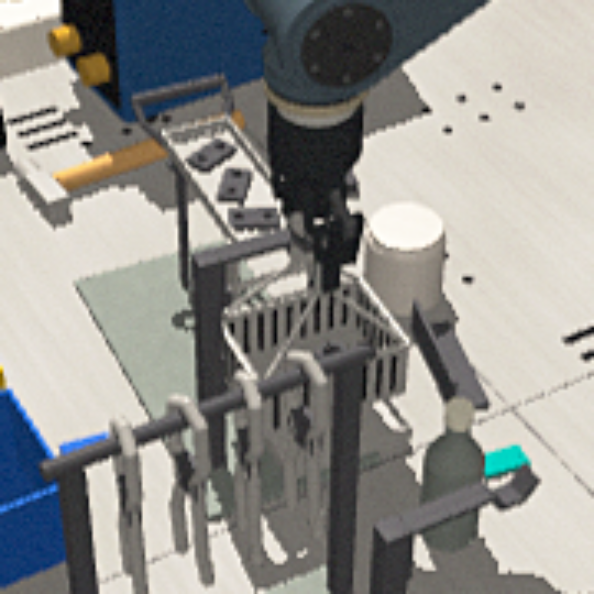

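The basket is on the station hook at crop (320,320), and contact came exactly at seat height. I'll release, back off and verify.

```bash
python3 - <<'E'
from h import *
m.set_gripper(.8)
print(m.current_grip_force(),m.current_force(),m.current_time())
m.dwell(.1)
m.move_l(T+ZO+[0,0,.20],max_speed=.2)
m.dwell(.2)
rgb,d,c=snap('wrist','w5.png');P=cloud(d,c)
Q=(P-T)@np.column_stack([ax(B),[-np.sin(B),np.cos(B),0],[0,0,1]])
X,Y,Z=Q[...,0],Q[...,1],Q[...,2]
b=Q[(abs(Y)<.035)&(abs(Y)>.014)&(abs(X)<.03)&(Z>-.01)&(Z<.02)];stats('straps rel seat',b)
r=Q[(abs(X)<.09)&(abs(Y)<.06)&(Z>-.115)&(Z<-.095)];stats('rim',r)
M=np.c_[r[:,:2],np.ones(len(r))];print('plane',np.linalg.lstsq(M,r[:,2],rcond=None)[0].round(4))
print('nuts',[(round(q['confidence'],2),np.round(q['at'],3).tolist()) for q in m.look_for('wrist','nut1_centre')[:3]])
h=Q[(abs(X+.0)<.05)&(Y<-.285)&(Y>-.32)&(Z>-.05)&(Z<-.025)]
if len(h)>20: stats('handle rel',h)
print(m.current_time())
E
```

```text
0.0 [-0.63427448 -0.0616156  -0.4745767 ] 17.7083
straps rel seat 360 med [-0.0012  0.0146  0.0044] min [-0.01  -0.024 -0.008] max [0.01  0.025 0.008] rect [-0.0001  0.0006] [0.0497 0.0201] 90.0
rim 1933 med [-0.0078 -0.     -0.1052] min [-0.071 -0.052 -0.115] max [ 0.073  0.053 -0.095] rect [0.0008 0.0002] [0.1049 0.1443] 90.0
plane [-0.0089 -0.0039 -0.1055]
nuts [(0.6, [0.373, -0.074, 0.008])]
handle rel 1154 med [ 0.0056 -0.2951 -0.0379] min [-0.047 -0.306 -0.05 ] max [ 0.05  -0.285 -0.033] rect [ 0.0016 -0.2954] [0.0964 0.0208] 0.0
19.2583
```

The straps sit exactly on the seat (offset <1 mm) and the rim is level. Now the tray handle, which I measured at 300 mm in station −y, as described. The finger opening is limited to about 34 mm so it fits the gap.

```bash
cat >> h.py <<'E'
YB=np.array([-np.sin(B),np.cos(B),0])
def hp(th,dz=0): # TCP for handle at tilt th
    y=-.215*np.cos(th)+.07*np.sin(th); z=.125+.215*np.sin(th)+.07*np.cos(th)
    p=T+(-.085+y)*YB+.001*ax(B); p[2]=z-.0195+dz; return p
E
python3 - <<'E'
from h import *
R=Rz(np.pi+B)
m.set_gripper(.42,30)
m.move_l(hp(0,.13),R,max_speed=.25)
m.move_l(hp(0),max_speed=.12)
print('at',m.current_ee_pos(),hp(0),m.current_force(),m.current_time())
m.set_gripper(0,30)
print('grip',m.current_grip_width(),m.current_grip_force(),m.current_force())
for th in (.05,.1,.15):
    m.move_l(hp(th),max_speed=.05);print(th,m.current_grip_width(),np.round(m.current_force(),1))
print(m.current_time())
snap('scene','s4.png')
i=cv2.imread('pics/s4.png')[100:280,160:340];cv2.imwrite('pics/s4c.png',cv2.resize(i,None,fx=3.3,fy=3.3))
E
```

```text
at [ 0.50659011 -0.36155453  0.1763075 ] [ 0.50628528 -0.36130985  0.1755    ] [-0.01238662 -0.14891205 -0.00948537] 22.3083
grip 0.12657033916734203 29.3158096075058 [-1.01499112 -1.37938661  4.42247436]
0.05 0.12589990764595194 [-0.  -6.5 -0.8]
0.1 0.12492113710324494 [ 0.5 -6.8 -0.6]
0.15 0.12533124842508817 [-0.3 -7.8  0.8]
23.7667
```

View pics/s4c.png

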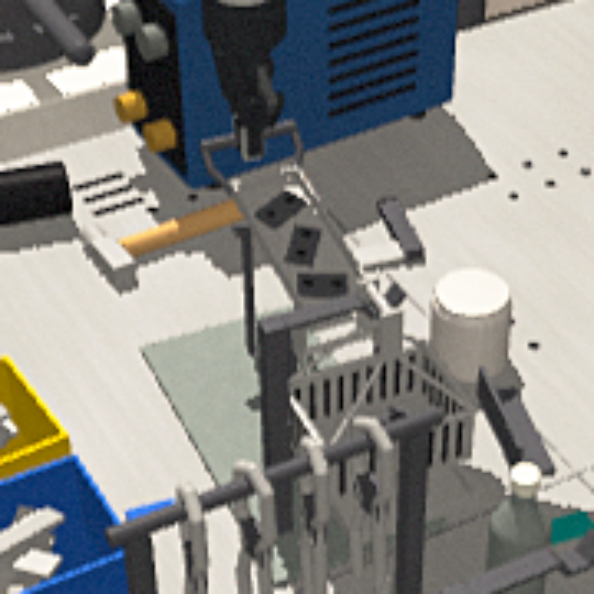

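The handle is pinched at crop (255,150) and the tray is lifting. The tabs are still on it at (280,210), (302,245) and (322,285), and the basket hangs at (385,400). I'll continue slowly.

```bash
python3 - <<'E'
from h import *
fm=0
for th in (.2,.25,.3,.34,.38,.42,.46,.5,.55,.6,.66,.72,.78,.84):
    m.move_l(hp(th),max_speed=.04)
    f=np.linalg.norm(m.current_force());fm=max(fm,f)
    if f>40: print('force',th,f);break
m.dwell(.5)
print(th,fm,m.current_grip_width(),np.round(m.current_force(),1),m.current_time())
for cam in('scene','top'):
    rgb,d,c=snap(cam,cam+'5.png')
    print(cam,[(round(q['confidence'],2),np.round(q['at'],3).tolist(),pix(c,q['at']).round().astype(int).tolist()) for q in m.look_for(cam,'tab1_centre')[:6]])
i=cv2.imread('pics/scene5.png')[100:280,180:360];j=cv2.imread('pics/top5.png')[140:260,260:440]
cv2.imwrite('pics/c5.png',np.hstack([cv2.resize(i,(400,400)),cv2.resize(j,(400,267)) if 0 else cv2.resize(cv2.copyMakeBorder(j,30,30,0,0,cv2.BORDER_CONSTANT),(400,400))]))
E
```

```text
0.84 16.51349745880948 0.1254468197439304 [-4.7 -4.6  8.7] 30.325
scene []
top [(0.69, [0.403, 0.052, 0.002], [250, 261]), (0.68, [0.716, -0.144, 0.008], [318, 157])]
```

View pics/c5.png

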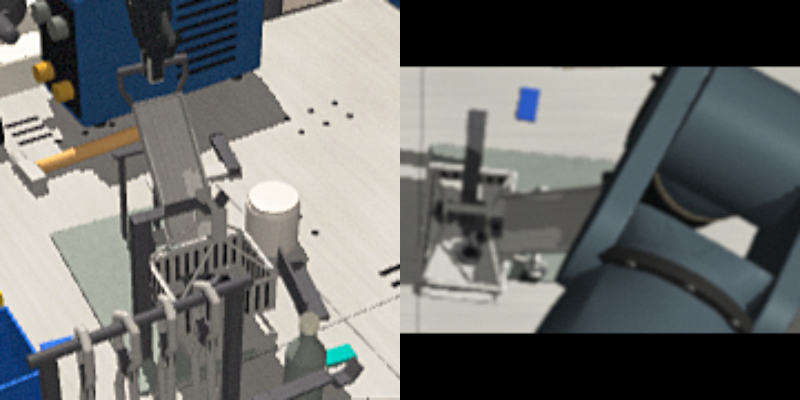

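The tray floor at crop left (175,160) is empty. The only tabs the network finds are the blue and turquoise look-alikes. I'll lower gently, release and check the basket from above.

```bash
python3 - <<'E'
from h import *
for th in (.75,.65,.55,.45,.35,.25,.18,.12,.07,.03,0):
    m.move_l(hp(th),max_speed=.08 if th>.2 else .04)
print(np.round(m.current_force(),1),m.current_time())
m.move_l(hp(0,-.002),max_speed=.03)
m.dwell(.2);print(np.round(m.current_force(),1))
m.set_gripper(.42); m.dwell(.1)
m.move_l(hp(0,.13),max_speed=.15)
m.move_ptp([.49,-.13,.42],Rz(np.pi+B)); m.dwell(.2)
rgb,d,c=snap('wrist','w6.png');P=cloud(d,c)
Q=(P-T)@np.column_stack([ax(B),YB,[0,0,1]]);X,Y,Z=Q[...,0],Q[...,1],Q[...,2]
stats('straps',Q[(abs(Y)<.035)&(abs(Y)>.014)&(abs(X)<.03)&(Z>-.01)&(Z<.02)])
h=Q[(abs(X)<.05)&(Y<-.285)&(Y>-.32)&(Z>-.06)&(Z<-.0)]
stats('handle',h)
print('tray floor z',np.median(P[...,2][(abs(X)<.02)&(Y<-.10)&(Y>-.14)&(Z>-.1)&(Z<.05)]),np.median(P[...,2][(abs(X)<.02)&(Y<-.19)&(Y>-.23)&(Z>-.1)&(Z<.05)]))
for n in('tab1_centre','nut1_centre'):print(n,[(round(q['confidence'],2),np.round(q['at'],3).tolist()) for q in m.look_for('wrist',n)[:6]])
print(m.current_time())
u,v=pix(c,T-[0,0,.14]).astype(int);print(u,v);y0,x0=max(v-110,0),max(u-150,0);cv2.imwrite('pics/w6c.png',cv2.resize(cv2.imread('pics/w6.png')[y0:y0+220,x0:x0+290],None,fx=2.6,fy=2.6,interpolation=cv2.INTER_CUBIC))
E
```

```text
[ 3.3 -4.  -2. ] 35.2583
[-0.6 -1.3 10.9]
straps 350 med [-0.0015  0.0156  0.004 ] min [-0.01  -0.024 -0.01 ] max [0.011 0.026 0.009] rect [0.0002 0.0008] [0.0503 0.0206] 89.8
handle 981 med [-0.0026 -0.2961 -0.037 ] min [-0.047 -0.305 -0.052] max [ 0.05  -0.285 -0.033] rect [ 0.0014 -0.2953] [0.0964 0.0204] 0.0
tray floor z 0.16921470657906665 0.1690797589684322
tab1_centre [(0.83, [0.72, -0.147, 0.009]), (0.76, [0.401, 0.054, -0.001]), (0.49, [0.563, -0.079, 0.077])]
nut1_centre [(0.82, [0.505, -0.068, 0.088]), (0.46, [0.515, -0.221, 0.173])]
38.5667
325 189
```

View pics/w6c.png

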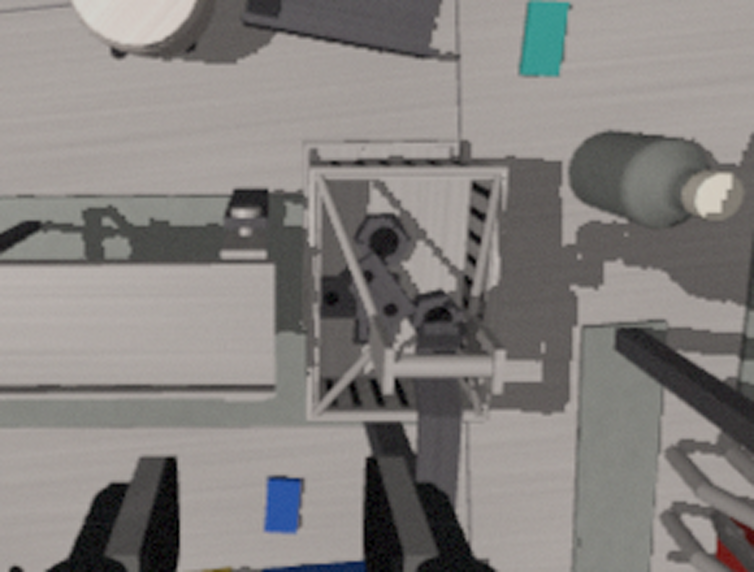

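The tray is level and empty, the basket is on the seat, and both nuts are in at (383,240) and (437,310). Two tabs show at (380,295) and (338,295), and the third is likely under the hook. I'll check that by numbers from other angles.

```bash
python3 - <<'E'
from h import *
H=np.zeros((22,30));
def acc():
    rgb,d,c=snap('wrist');P=cloud(d,c);Q=(P-T)@np.column_stack([ax(B),YB,[0,0,1]])
    q=Q[(abs(Q[...,0])<.068)&(abs(Q[...,1])<.047)&(Q[...,2]>-.17)&(Q[...,2]<-.135)]
    for x,y,z in q:
        i,j=int((y+.055)/.005),int((x+.075)/.005);H[i,j]=max(H[i,j],(z+.165)*1000)
    print([(round(r['confidence'],2),np.round(r['at'],3).tolist()) for r in m.look_for('wrist','tab1_centre')[:6]])
for p in ([.46,.02,.45],[.60,-.10,.45],[.56,.04,.45]):
    m.move_ptp(p,Rz(np.pi+B));acc()
for r in H[::-1]: print(' '.join('%2d'%v if v>0 else ' .' for v in r))
print(m.current_time())
E
```

```text
[(0.67, [0.403, 0.055, 0.001]), (0.56, [0.564, -0.072, 0.078]), (0.46, [0.537, 0.406, 0.111])]
[(0.7, [0.528, -0.07, 0.097]), (0.68, [0.564, -0.078, 0.078]), (0.67, [0.719, -0.147, 0.01]), (0.57, [0.402, 0.054, 0.002]), (0.43, [0.489, 0.086, 0.098])]
[(0.83, [0.402, 0.055, 0.002])]
 .  .  .  .  .  .  .  .  .  .  .  .  .  .  .  .  .  .  .  .  .  .  .  .  .  .  .  .  .  .
 . 20 16 20  4  3  3  . 28 27  9 11 11  .  .  .  .  .  . 24 25  .  .  .  3 11  2 21  .  .
 . 22  5  4  5  5  3  4  4  3  2  1  3  2  1  2  1 17 19 19 18 18  3  2  2  3  2 28  .  .
 . 22  5  4  5  4  5  4  4  4  5  3  3  3  3  2 18 19 19 18 19 19  2  3  3  3  4 28  .  .
 . 22  4  5  6  4  4  5  4  4  3  5  3  3  3  2 19 20 19 20 19 19 19  3  3  3  2 28  .  .
 . 20  5  3  5  5  5  4  4  4  3  2  4  4  3  3 18 20 21 20 19 19 18  2  3  3  1 29  .  .
 . 24  5  5  4  5  4  4  4  4  3  3  2  3  3  2 18 19 19 19 19 18 18  2  1  2  0 29  .  .
 . 22  4  4  5  4  4  4  4  4  3  3  3  3  3  3 17 18 19 18 18 18  2  2  2  1  2 29  .  .
 . 21  4  4  4  4  4  4  6 21  3  2  4  3  2  3 22 22 21 17 17  1  1  0  1  1  2 29  .  .
 . 23  
[... 470 characters left out ...]
20 19 26 26 24 24 22 22 22 14 14  9 10  8  3  3  3  3 29  .  .
 . 23  4  6  4  4  4  4  4 20 19 19 25 25 24 23 21 14 15 12  2  3  3  4  3  3  3 25  .  .
 . 21  5  4  4  4  4  5  4  3  6  3 24 26 23 24 16 16 15 13  3  2  3  4  3  2  2 29  .  .
 . 23  4  5  4  4  3  3  3  5  4  4  4 21 15 16 15 16 15 15  2  2  2  3  2  3  2 23  .  .
 . 24  4  4  4  4  4  3  4  3  4  3  3  4 16 15 15 16 15 15  3  2  3  2  2  .  2 24  .  .
 . 20  3  3  3  4  9  5 28 15  8 18 18 13 24 17 20 28 22 24 26 28 27  2  3  3  2 22  .  .
 . 29 29 29 29 28 27 29 29 27 29 29 28 28 26 18 20 15 14 10 11 14 15  9  . 19 11  3  .  .
 .  .  .  .  .  .  .  .  .  .  .  .  .  .  .  .  .  .  .  .  .  .  .  .  .  .  .  .  .  .
40.9333
```

The height map shows both nuts (about 19 mm high) and three stacked tabs (about 8, 15 and 22–26 mm) inside the tub. The robot is clear of everything.

```bash
python3 -c "
from h import *
print(m.sign_off(), m.current_time())"
```

```text
the job is handed in; nothing more can be done
the job is handed in; nothing more can be done
```

I handed the job in at about 41 s: the deep basket hangs level on the station hook with both nuts and all three tabs in it, and the tray is back on its stop and let go. The judge's verdict wasn't shown.

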